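Screw the fume hood onto its riser so that it draws from the board

ROBOT

A 6-joint arm with a two-finger parallel gripper is mounted at the origin on the work surface. World frame = base frame: x ahead of the robot, y to its left, z up, the work surface at z = 0. Lengths are in m, angles in degrees, forces in N, time in s.
With the tool pointing down it reaches from about 0.4 to 0.825 m from the base axis. Payload 7 kg.
Tool frame: the origin (TCP) lies at the centre of the arm's flange, where the gripper is bolted on; the fingertips stand 178 mm ahead of it and the grasp point (between the pads) lies 159 mm ahead of it (r.tips_ahead is the z of the fingertips in the tool frame, in m); z points along the fingers, y is the line along which they close (so a half turn about z gives the same grasp; the last joint's range is limited). The gripper opens to 88 mm and grips with 3 to 60 N. Pads are 19 mm wide; open, the fingers measure 130 mm over their backs; the gripper's body (78 mm by 193 mm) begins 47 mm behind the grasp point.
Start: joints at [-48.696, 20.546, 0.682, 0, -70.136, -16.507], TCP at [0.283, -0.613, 0.405] pointing down, gripper open.
Joint ranges: [-176.03, 176.03], [-82.01, 121.73], [-58.28, 71.71], [-173.87, 95.51], [-174.79, -0.11], [-173.66, 173.66]. Speed limits (degrees/s): [136.94, 136.94, 172.46, 180, 180, 180].

INTERFACE

Orientations are given as [roll, pitch, yaw] about the fixed x, y, z axes, in that order (R = Rz(yaw) Ry(pitch) Rx(roll)).
In Python, from plant import r gives the robot as it stands. The module is installed in compiled form; this text tells all that it offers.
- The arm moves only by the shell command python3 -m pendant 'ROWS' [FORCE]. ROWS is JSON, a list that holds one entry, the list of rows, each a list of 7 numbers: the shift along the tool's x, y, z in m, then the turn, a rotation vector about the tool's x, y, z in degrees, then the gripper command: -1 is shut, 1 is fully open, values between are in proportion. A call has 1 to 5 rows; each row is the pose to reach, as a shift and turn from the pose commanded when the call began, along the tool's axes at that moment; what a row does not reach only later rows make up. A row lasts 1/10 s, in which the tool goes at most 50 mm and 8.59 degrees, less where a joint would pass 70% of its speed; a pose out of reach is approached as far as the arm can. A call with a gripper value outside its range is refused whole. The fingers move at their own pace and stop on an object; FORCE is the grip in N (left out, the last holds). Time passes only in rows, so rows that repeat a pose let the fingers close. It gives the time, the measured TCP pose, the force, the opening and the grip force at its end, in the units of the state.
- r.get_state(): the state, without advancing time (a new reading comes with each control period).
- r.capture(name): name is "scene" or "side" or "wrist"; returns the picture (384x512x3 uint8, red, green, blue); there is no depth.
- r.camera_params(name): a dict with "fx", "fy", "cx", "cy" (pixels), "R" (3x3) and "t" (3): a world point X has camera coordinates R X + t. Camera axes: x right, y down, z forward; pixel columns grow to the right and rows downward; lengths in m; the calibration is good to about 2 mm. A picture is of the moment at which its call begins: read the wrist's pose just before it. camera_params takes no time and is no camera call; for the wrist camera it gives the pose at the moment of the call.
- r.close_job(): hands the job in; it is judged then, once.
The state is a dict: "time_s": time; "joints": joint angles; "qd": joint speeds; "joint_torque": joint torques, N m; "tcp_pos": TCP position; "eef_rot": TCP orientation; "contact_force": force on the tool from outside, world axes, zero at the start; "moment": the same for the moment, N m; "gripper_width": finger opening in m; "gripper_force": force on a finger pad.
Only numpy, scipy, OpenCV 4.12 (cv2) and the standard library are available. Lean on these libraries where they do the work, as an engineer would, in place of code of your own. Each camera call takes 0.05 s, during which the arm holds its last target. There are 200 camera calls.

TASK

Fit the loose fume-extractor hood over the threaded stub of its stand and screw it down, clockwise seen from above, until it presses on the rubber ring and its mouth points straight at the chip in the middle of the circuit board; stop there and let go of it. Work gently, keeping the force of the hood on the stand under 25 N, and leave the board and the other things alone.

Things in the scene. Friction and masses are not known exactly. Their poses are not given: they have to be found in the camera images.
- hood: Loose grey plastic intake hood, 0.15 kg (+-25%). Origin: centre of its foot, z up. Foot: round collar 64 mm outside, 48 mm bore, 34 mm high, open below. On it a square body 54 mm along x, 44 mm along y (flat sides: grip here), 34 to 78 mm above the origin. The mouth, a flared slotted funnel up to 73 mm wide, is on the +x side only, x = 27 to 58 mm, 34 to 78 mm high; it points along +x.
- lug (a point): The hood's front lug, in its bore under the mouth, 8 mm above the foot. Two 4.5 mm round steel lugs reach in to 17.5 mm from the axis: this one at +x and one across from it (-x), 13 mm above the foot. They run in the stub's thread. Same axes as the hood.
- stand: Fixed extractor stand: grey base plate 150 x 150 x 30 mm, a 90 x 60 x 24 mm duct leaving towards -x. Origin: underside of the plate, on the stub's axis; z up. In its middle a steel stub that can be set to any height: core 32 mm across, coned top 68 mm above the origin, give or take 6 mm, with a single right-hand thread 45 mm across, 10 mm per turn, ridge 4.5 mm thick (1 mm of play for the lugs).
- stub_foot (a point): Foot of the stub on the plate, axes as the stand. The thread's upper end lies 229 deg anticlockwise (from above) of +x, give or take 0.7 rad. Neither this nor the stub's height is reported. Set down with its mouth 15 deg or more anticlockwise of that end, the hood rests with its lugs on the ridge below, its foot 48 to 51 mm (+-6) above the stand's origin; then turn clockwise.
- seal (a joint): How far the springy black rubber ring round the stub, under the thread (50 mm bore, 66 mm outside), is pressed down, m; 0 free, at most 0.008; 1 N per mm. Its free top is 46 mm above the stand's origin +-6 mm (it goes with the stub). The hood meets it about half a turn after the thread's end and faces the chip after 230 to 330 deg, pressing it 3 to 6 mm: that is right, and it stays so.
- board: Fixed circuit board held level in a low steel holder, 136 x 90 x 56 mm overall, origin under its centre. It stands some 200 mm from the stub, about 50 deg clockwise of the stand's +x. Not to be touched.
- chip (a point): Middle of the black 24 mm chip at the centre of the board, 52 mm above the table: the point at which the hood's mouth must look, seen from above.
- fan: Bystander: black 80 x 80 x 25 mm computer fan lying flat, origin under its centre. Leave alone.
- heatsink: Bystander: aluminium heat sink 60 x 60 x 36 mm, origin under its centre. Leave alone.
- screwdriver: Bystander: screwdriver lying on the table, about 200 mm long along its x. Leave alone.
- psu: Bystander: computer power supply 140 x 150 x 86 mm, origin under its centre. Leave alone.
- jar: Bystander: closed jar, 60 mm across, 90 mm high, origin under its centre. Leave alone.
- spool: Bystander: steel roller 50 mm across, 30 mm high, standing, origin under its centre. Leave alone.
Mind the look-alikes: they are no part of the job. What is shaped like the hood but brown, pink or purple is not meant.

How it is judged (in metres and radians):
On the way:
1. the hood is over the stub, upright and close to its axis, its foot below the stub's top (horizontal distance between hood and stub_foot below 0.006 m and z of hood in the frame of stub_foot below 0.029 m and angle between hood's own z axis and vertical below 0.15 rad), for 0.2 s.
At the end, for the whole second after the job is handed in: The hood sits upright on the stub (within 4 mm of its axis, 4 deg), pressing the rubber ring down by 2 to 7.8 mm, its mouth looks at the chip within 18 mm to either side (about 5 deg), and it is at rest and released (value of joint seal between 0.002 and 0.0078 m and horizontal distance between hood and stub_foot below 0.004 m and angle between hood's own z axis and vertical below 0.07 rad and x of chip in the frame of hood above 0.1 m and y of chip in the frame of hood between -0.018 and 0.018 m and linear speed of hood below 0.01 m/s); the robot touches nothing.
It fails at once if the hood is forced: pressed or strained against the stand with more than 25 N (contact force between hood and stand above 25 N).
It fails at once if the hood is tipped over by more than 30 deg (angle between hood's own z axis and vertical above 0.52 rad).
It fails at once if the board or its holder is touched by the arm or the hood (contact force between any of the arm, the fingers, hood and board above 1 N).
It fails at once if a bystander is moved by more than 15 mm (distance of any of fan, heatsink, screwdriver, psu, jar, spool from where it was at the start of the episode above 0.015 m).
It also fails if it takes over 72 s, if anything falls off the work surface, if the arm or the gripper's body presses on something with over 40 N, if the wrist force passes 120 N, or if a joint passes its speed limit or range.

## Working session

There is one attempt and no reset: what is moved stays moved. The work goes in short steps, Python scripts to look and compute and a shell command to move; the robot and the scene stay as the last step left them, time stands still between calls to the robot, and variables do not carry over. Pictures are saved under pics/ and viewed, at most 10 in all, crops included, and the job is handed in when it is done.

```bash
mkdir -p pics; python3 - <<'E'
from plant import r
import cv2,numpy as np
a=[]
for n in("scene","side"):
    im=r.capture(n); cv2.imwrite(f"pics/{n}0.png",im[:,:,::-1]); a.append(im)
    p=r.camera_params(n); print(n,p["fx"],p["cx"],p["cy"],(-p["R"].T@p["t"]).round(3),p["R"][2].round(2))
im=r.capture("wrist"); cv2.imwrite("pics/wrist0.png",im[:,:,::-1])
s=r.get_state(); print(s)
E
```

```text
scene 480.82940817788403 253.08039198555682 194.88333694640122 [1.437 0.161 0.996] [-0.71 -0.05 -0.7 ]
side 481.46647012882767 246.79885051908377 201.9826167593039 [0.415 1.117 1.066] [ 0.05 -0.72 -0.69]
{'time_s': 0.15, 'joints': array([-4.86953118e+01,  2.05801216e+01,  6.45445714e-01, -1.46239849e-02,
       -7.01369614e+01, -1.65077218e+01]), 'qd': array([ 0.03031998, -0.03780678,  0.07498349,  0.04282876,  0.08127336,
       -0.03087481]), 'joint_torque': array([-2.35281768e-03, -5.83274031e+01,  2.93293351e+01,  7.00136840e+00,
        8.82105989e-03, -9.14912425e-05]), 'tcp_pos': array([ 0.2830332 , -0.61262231,  0.40395621]), 'eef_rot': array([ 1.79927409e+02, -7.17443626e-03, -1.55208007e+02]), 'contact_force': array([-0.11260176,  0.08814751, -0.13701696]), 'moment': array([ 0.02143156,  0.03977593, -0.00667247]), 'gripper_force': 0.0, 'gripper_width': 0.08757964195050316}
```

View pics/scene0.png

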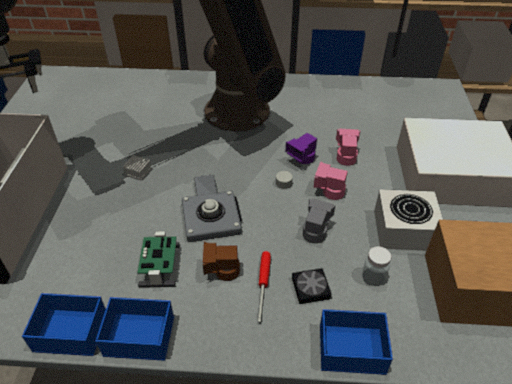

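View pics/side0.png

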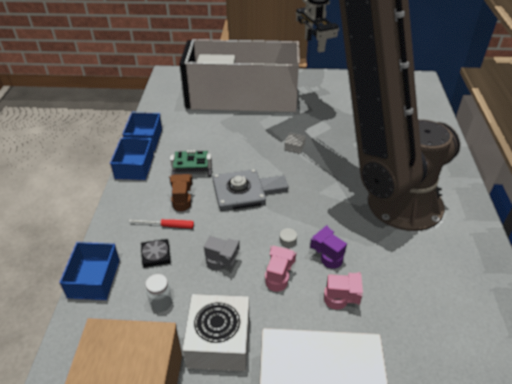

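Hood-shaped things in the scene view are grey (319,219), brown (221,260), pink (330,180) and (347,145), and purple (301,149). Only the grey one fits "loose grey hood". The stand is at (210,210) and the board at (158,260). I'll check this in an enlarged crop.

```bash
python3 - <<'E'
import cv2,numpy as np
s=cv2.imread("pics/scene0.png");d=cv2.imread("pics/side0.png")
c=lambda im,x,y,w,h:cv2.resize(im[y:y+h,x:x+w],(400,300),interpolation=cv2.INTER_CUBIC)
cv2.imwrite("pics/crop1.png",np.vstack([np.hstack([c(s,285,190,67,50),c(d,190,225,67,50)]),np.hstack([c(s,172,170,80,60),c(d,205,160,80,60)])]))
E
```

```text
(no output)
```

View pics/crop1.png

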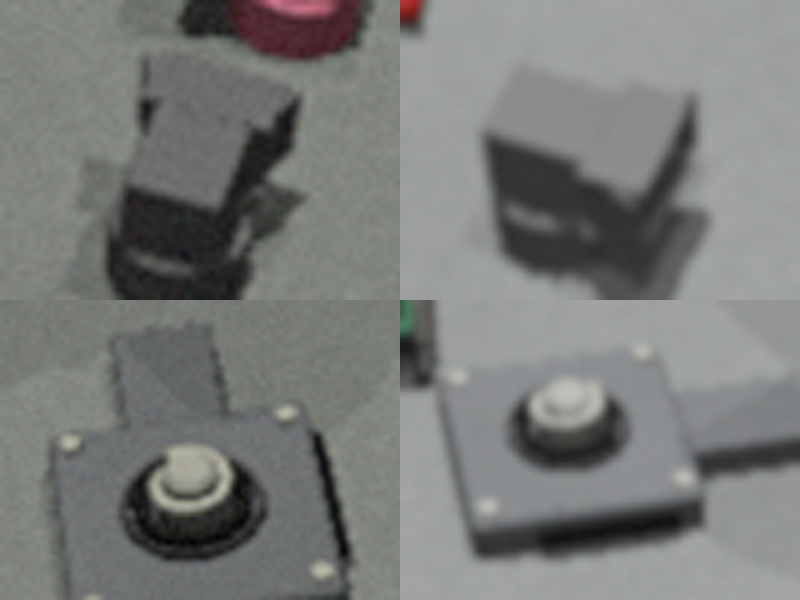

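The grey hood stands upright with its mouth towards the robot. Top-face corners in crop pixels: scene rear (125,185) and (212,205), mouth (148,55) and (298,98); side rear (520,65) and (485,135), mouth (700,95) and (630,195). The four plate screws and the stub are clear in both views.

```bash
cat > h.py <<'E'
from plant import r
import cv2,numpy as np
def ray(p,u,v):
    d=p["R"].T@np.array([(u-p["cx"])/p["fx"],(v-p["cy"])/p["fy"],1]); return -p["R"].T@p["t"],d
def onz(p,u,v,z):
    c,d=ray(p,u,v); return (c+d*(z-c[2])/d[2])
def tri(rays):
    A=0;b=0
    for c,d in rays:
        d=d/np.linalg.norm(d);P=np.eye(3)-np.outer(d,d);A=A+P;b=b+P@c
    return np.linalg.solve(A,b)
E
python3 - <<'E'
from h import *
S=r.camera_params("scene");D=r.camera_params("side")
k=67/400;k2=.2;kd=50/300
for nm,l in(("scene rear,mouth",[(125,185),(212,205),(148,55),(298,98)]),):
    P=np.array([onz(S,285+u*k,190+v*kd,.078) for u,v in l]);print(nm,P.round(3).tolist())
Q=np.array([onz(D,190+(u-400)*k,225+v*kd,.078) for u,v in [(520,65),(485,135),(700,95),(630,195)]]);print("side",Q.round(3).tolist())
for X in(P,Q):
    a=(X[0]+X[1])/2;b=(X[2]+X[3])/2;d=b-a;L=np.linalg.norm(d);print("len",L,"w",np.linalg.norm(X[0]-X[1]),np.linalg.norm(X[2]-X[3]),"yaw",np.degrees(np.arctan2(d[1],d[0])),"axis",a+d/L*.027)
sc=[onz(S,172+u*k2,170+(v-300)*k2,.031) for u,v in[(70,442),(286,412),(322,570),(92,600)]]
sd=[onz(D,205+(u-400)*k2,160+(v-300)*k2,.031) for u,v in[(457,377),(642,352),(684,477),(487,507)]]
for q in(sc,sd): print(np.round(q,3).tolist(),np.mean(q,0))
print("stub top",tri([ray(S,172+190*k2,170+160*k2),ray(D,205+165*k2,160+83*k2)]))
for n,p in(("scene",S),("side",D)):
    im=cv2.imread(f"pics/{n}0.png");h=cv2.cvtColor(im,cv2.COLOR_BGR2HSV)
    m=cv2.inRange(h,(45,90,30),(90,255,255));c=max(cv2.findContours(m,0,2)[0],key=cv2.contourArea)
    R=cv2.minAreaRect(c);print(n,R,onz(p,*R[0],.05),[onz(p,*q,.05).round(3).tolist() for q in cv2.boxPoints(R)])
p=r.camera_params("wrist");print(p["fx"],p["cx"],p["cy"],-p["R"].T@p["t"],p["R"])
E
```

```text
scene rear,mouth [[0.595, 0.236, 0.078], [0.605, 0.273, 0.078], [0.516, 0.247, 0.078], [0.538, 0.313, 0.078]]
side [[0.584, 0.236, 0.078], [0.595, 0.278, 0.078], [0.5, 0.249, 0.078], [0.526, 0.309, 0.078]]
len 0.07727006483600632 w 0.03818167387925805 0.06979922194114176 yaw 160.70189336218823 axis [0.57450831 0.26297898 0.078     ]
len 0.07965130044965564 w 0.044172529676358416 0.06566033471545503 yaw 163.73913017228926 axis [0.56339548 0.26460587 0.078     ]
[[0.489, -0.099, 0.031], [0.456, 0.02, 0.031], [0.576, 0.052, 0.031], [0.606, -0.068, 0.031]] [ 0.53169415 -0.02355048  0.031     ]
[[0.603, -0.073, 0.031], [0.483, -0.104, 0.031], [0.45, 0.015, 0.031], [0.571, 0.049, 0.031]] [ 0.5266722  -0.02810554  0.031     ]
stub top [ 0.52911845 -0.02496276  0.06660834]
scene ((156.5, 255.0), (36.0, 37.0), 90.0) [ 0.70937077 -0.13410856  0.05      ] [[0.655, -0.194, 0.05], [0.648, -0.099, 0.05], [0.761, -0.078, 0.05], [0.766, -0.167, 0.05]]
side ((190.0, 159.5), (15.0, 32.0), 90.0) [ 0.69685436 -0.12717095  0.05      ] [[0.758, -0.165, 0.05], [0.648, -0.17, 0.05], [0.638, -0.091, 0.05], [0.744, -0.086, 0.05]]
273.7345116325872 254.29195045665227 194.94510660450726 [ 0.22248011 -0.63937933  0.3840812 ] [[-0.41923018  0.90787535  0.00290055]
 [ 0.88012984  0.40563011  0.24664889]
 [ 0.2227499   0.10595552 -0.96910057]]
```

```bash
python3 -m pendant '[[[-0.157,0.143,0,0,0,0,1],[-0.157,0.143,0,0,0,0,1],[-0.157,0.143,0,0,0,0,1],[-0.157,0.143,0,0,0,0,1],[-0.157,0.143,0,0,0,0,1]]]' >/dev/null
python3 -m pendant '[[[-0.157,0.143,0,0,0,0,1],[-0.157,0.143,0,0,0,0,1],[-0.157,0.143,0,0,0,0,1],[-0.157,0.143,0,0,0,0,1],[-0.157,0.143,0,0,0,0,1]]]' >/dev/null
python3 -m pendant '[[[-0.157,0.143,0.04,0,0,0,1],[-0.157,0.143,0.04,0,0,0,1],[-0.157,0.143,0.04,0,0,0,1],[-0.157,0.143,0.04,0,0,0,1],[-0.157,0.143,0.04,0,0,0,1]]]'
python3 -m pendant '[[[0,0,0,0,0,0,1],[0,0,0,0,0,0,1]]]'
python3 - <<'E'
from h import *
import pickle
p=r.camera_params("wrist");im=r.capture("wrist");s=r.get_state();print(s["tcp_pos"],s["eef_rot"],s["joints"])
pickle.dump(p,open("w1.pkl","wb"));cv2.imwrite("pics/w1.png",im[:,:,::-1])
X=p["R"]@[.529,-.025,.067]+p["t"];u=p["fx"]*X[0]/X[2]+p["cx"];v=p["fy"]*X[1]/X[2]+p["cy"];print(u,v)
c=im[max(0,int(v)-60):int(v)+60,max(0,int(u)-80):int(u)+80,::-1];print(c.shape)
a=cv2.resize(im[:,:,::-1],(800,600),interpolation=3)
cv2.imwrite("pics/w1b.png",cv2.resize(c,(800,600),interpolation=3))
E
```

```text
time_s: 1.65
tcp_pos: [0.532, -0.0229, 0.3635]
eef_rot: [180.0, -0.1, -155.1]
contact_force: [0.1, 0.1, 0.4]
gripper_width: 0.088
gripper_force: 0.0
time_s: 1.85
tcp_pos: [0.5307, -0.0262, 0.3644]
eef_rot: [180.0, -0.1, -155.2]
contact_force: [-0.5, -0.1, -0.4]
gripper_width: 0.0874
gripper_force: 0.0
[ 0.53045499 -0.02666972  0.36467495] [-1.79998544e+02 -2.63680896e-02 -1.55232938e+02] [ 1.82925557e+01  8.80628194e+00 -2.07532900e+01  5.08055311e-03
 -6.04664638e+01 -8.35279987e+01]
254.48818759621852 190.12234570309997
(120, 160, 3)
```

View pics/w1b.png

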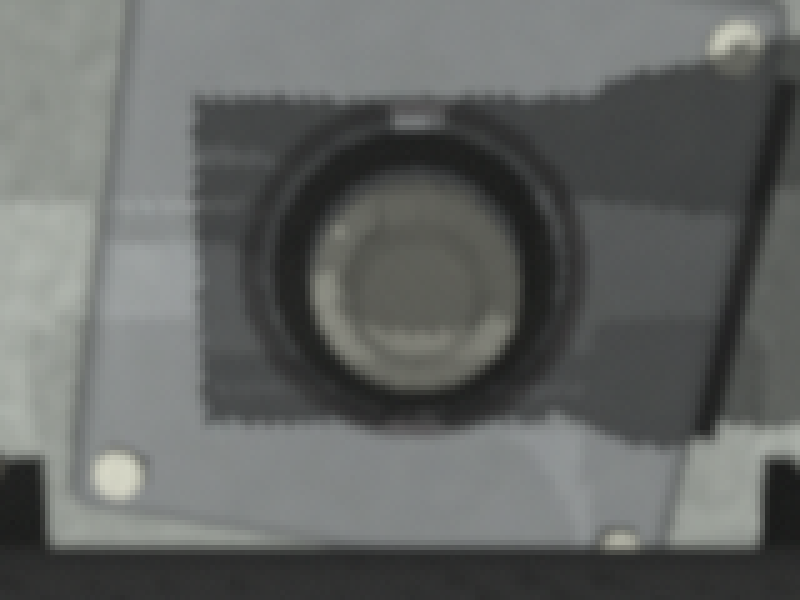

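```bash
python3 - <<'E'
from h import *
import pickle
p=pickle.load(open("w1.pkl","rb"));S=r.camera_params("scene");D=r.camera_params("side")
ims=[(cv2.imread("pics/w1.png"),p),(cv2.imread("pics/scene0.png"),S),(cv2.imread("pics/side0.png"),D)]
out=[]
# rectify to the level plane z=.063 round the stub, north-up: right=+x, up=+y ; 60 mm square
c=np.array([.529,-.026]);h=.03
for im,q in ims:
    src=[]
    for dx,dy in((-h,h),(h,h),(h,-h),(-h,-h)):
        X=q["R"]@[c[0]+dx,c[1]+dy,.064]+q["t"];src.append([q["fx"]*X[0]/X[2]+q["cx"],q["fy"]*X[1]/X[2]+q["cy"]])
    H=cv2.getPerspectiveTransform(np.float32(src),np.float32([[0,0],[260,0],[260,260],[0,260]]))
    w=cv2.warpPerspective(cv2.cvtColor(im,cv2.COLOR_BGR2GRAY),H,(260,260),flags=2)
    g=cv2.createCLAHE(3,(3,3)).apply(w); out.append(np.vstack([w,cv2.normalize(g,None,0,255,32)]))
cv2.imwrite("pics/thr.png",np.hstack(out))
E
```

```text
(no output)
```

View pics/thr.png

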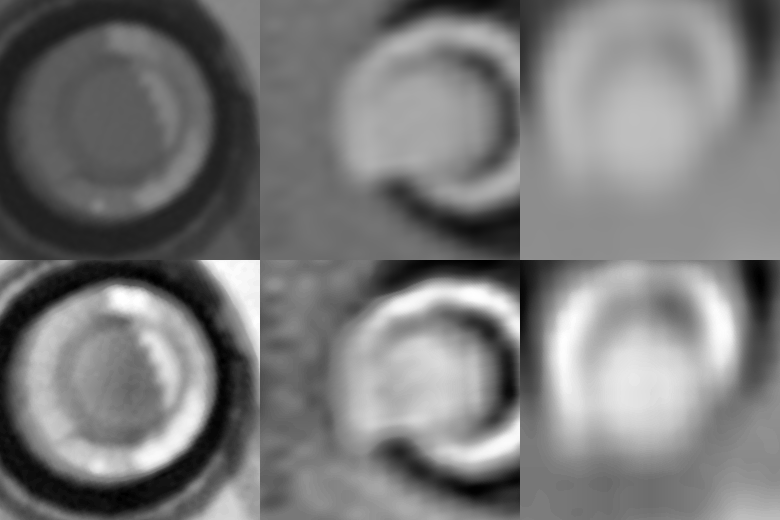

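The wrist, scene and side views agree: the stub is at about (0.529, -0.026), and the thread's end shows as a notch at roughly 230–250° in world yaw. I'll turn the wrist to the pick yaw over the stub and look again. Two yaws will separate out the wrist camera's calibration bias.

```bash
python3 -m pendant '[[[0,0,0,0,0,-8.5,1],[0,0,0,0,0,-17,1],[0,0,0,0,0,-25.5,1],[0,0,0,0,0,-34.2,1],[0,0,0,0,0,-34.2,1]]]' >/dev/null
python3 -m pendant '[[[0,0,0,0,0,-8.5,1],[0,0,0,0,0,-17,1],[0,0,0,0,0,-25.5,1],[0,0,0,0,0,-34.2,1],[0,0,0,0,0,-34.2,1]]]' >/dev/null
python3 -m pendant '[[[0,0,0,0,0,-8.5,1],[0,0,0,0,0,-17,1],[0,0,0,0,0,-25.5,1],[0,0,0,0,0,-34.2,1],[0,0,0,0,0,-34.2,1]]]' >/dev/null
python3 -m pendant '[[[0,0,0,0,0,-8.5,1],[0,0,0,0,0,-17,1],[0,0,0,0,0,-25.5,1],[0,0,0,0,0,-34.2,1],[0,0,0,0,0,-34.2,1]]]'
python3 -m pendant '[[[0,0,0,0,0,0,1],[0,0,0,0,0,0,1],[0,0,0,0,0,0,1]]]'
python3 - <<'E'
from h import *
import pickle
p=r.camera_params("wrist");im=r.capture("wrist");s=r.get_state();print(s["tcp_pos"],s["eef_rot"],s["joints"])
pickle.dump(p,open("w2.pkl","wb"));cv2.imwrite("pics/w2.png",im[:,:,::-1])
out=[]
for n in(1,2):
    q=pickle.load(open(f"w{n}.pkl","rb"));g=cv2.cvtColor(cv2.imread(f"pics/w{n}.png"),6)
    # plate corner screws: bright blobs predicted near the estimates, and light stub disc inside dark ring
    c=np.array([.529,-.026])
    def pr(X):
        X=q["R"]@X+q["t"];return q["fx"]*X[0]/X[2]+q["cx"],q["fy"]*X[1]/X[2]+q["cy"]
    u,v=pr(np.array([*c,.064]))
    k=g[int(v)-45:int(v)+45,int(u)-45:int(u)+45];print(n,(u,v),q["t"])
    m=(k>45).astype(np.uint8);lab=cv2.connectedComponentsWithStats(m)
    i=lab[1][45,45];b=(lab[1]==i).astype(np.uint8);ct=max(cv2.findContours(b,0,1)[0],key=cv2.contourArea)
    e=cv2.fitEllipse(ct);print("ell",e);print("xy@.064",onz(q,int(u)-45+e[0][0],int(v)-45+e[0][1],.064))
    out.append(cv2.resize(np.hstack([k,b*255]),(800,400),interpolation=3)[:, :])
cv2.imwrite("pics/st.png",cv2.resize(np.vstack(out),(600,600)))
E
```

```text
time_s: 3.9
tcp_pos: [0.5306, -0.0261, 0.3648]
eef_rot: [-180.0, -0.0, -18.8]
contact_force: [-0.7, 0.9, -0.4]
gripper_width: 0.0873
gripper_force: 0.0
time_s: 4.2
tcp_pos: [0.5307, -0.0258, 0.3647]
eef_rot: [-180.0, -0.0, -18.6]
contact_force: [0.3, 0.3, -0.2]
gripper_width: 0.0875
gripper_force: 0.0
[ 0.53070573 -0.02581305  0.36469143] [-1.79997078e+02 -1.93195983e-03 -1.85711044e+01] [ 1.83752265e+01  8.81682347e+00 -2.07353353e+01 -1.34920701e-03
 -6.04445412e+01  5.30543347e+01]
1 (np.float64(253.618525231597), np.float64(189.08182300656884)) [ 0.24480597 -0.47684506  0.23501439]
ell ((48.5838737487793, 41.7127571105957), (43.48579788208008, 45.1844367980957), 168.5778045654297)
xy@.064 [ 0.52440517 -0.02469662  0.064     ]
2 (np.float64(255.93388380341636), np.float64(190.22467254699828)) [0.14613152 0.47251217 0.4778219 ]
ell ((44.932373046875, 44.069908142089844), (103.71305084228516, 105.59212493896484), 135.3701934814453)
xy@.064 [ 0.53052286 -0.02539796  0.064     ]
```

View pics/st.png

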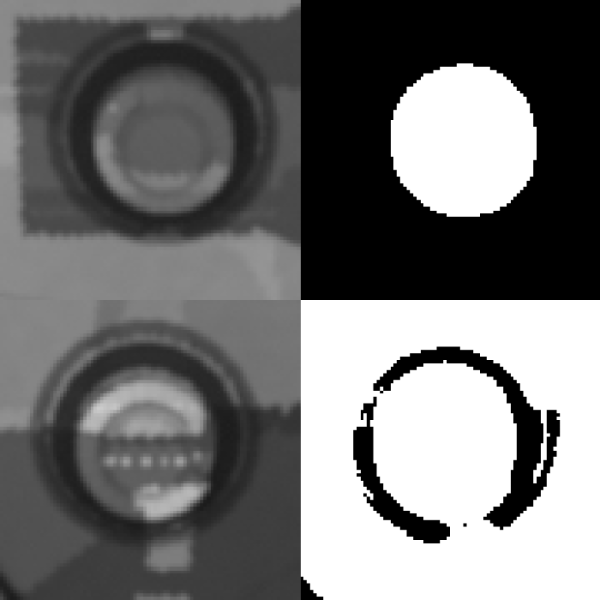

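```bash
cat >> h.py <<'E'
def pr(q,X):
    X=q["R"]@X+q["t"];return np.array([q["fx"]*X[0]/X[2]+q["cx"],q["fy"]*X[1]/X[2]+q["cy"]])
E
python3 - <<'E'
from h import *
import pickle
from scipy.optimize import least_squares
V={"w1":pickle.load(open("w1.pkl","rb")),"w2":pickle.load(open("w2.pkl","rb")),"scene0":r.camera_params("scene"),"side0":r.camera_params("side")}
a=np.radians(15);d=.062
obs=[]
for n,q in V.items():
    g=cv2.cvtColor(cv2.imread(f"pics/{n}.png"),6).astype(float);W=10 if n[0]=="w" else 5
    for i,(sx,sy) in enumerate([(1,1),(1,-1),(-1,-1),(-1,1)]):
        X=np.array([.529+d*(sx*np.cos(a)-sy*np.sin(a)),-.0255+d*(sx*np.sin(a)+sy*np.cos(a)),.031])
        u,v=np.round(pr(q,X)).astype(int)
        if not(W<u<511-W and W<v<383-W): continue
        k=g[v-W:v+W+1,u-W:u+W+1];m=np.clip(k-np.median(k)-.45*(k.max()-np.median(k)),0,None)
        lab=cv2.connectedComponentsWithStats((m>0).astype(np.uint8))[2][1:,4].max()
        yy,xx=np.mgrid[-W:W+1,-W:W+1];x=u+(m*xx).sum()/m.sum();y=v+(m*yy).sum()/m.sum()
        sd=np.sqrt((m*((xx+u-x)**2+(yy+v-y)**2)).sum()/m.sum())
        P=onz(q,x,y,.031);print(n,i,(round(x,1),round(y,1)),P[:2].round(4),"sd",round(sd,1),"contrast",k.max()-np.median(k),(P[:2]-X[:2]).round(4)*1000)
E
```

```text
w1 0 (np.float64(294.5), np.float64(233.9)) [0.5661 0.0464] sd 6.4 contrast 112.0 [-6.7 -4.1]
w1 1 (np.float64(196.9), np.float64(224.7)) [ 0.6051 -0.0668] sd 2.9 contrast 71.0 [0.2 2.6]
w1 2 (np.float64(210.4), np.float64(119.7)) [ 0.4846 -0.0992] sd 3.5 contrast 88.0 [-0.6  2.3]
w1 3 (np.float64(319.8), np.float64(136.7)) [0.45   0.0193] sd 2.7 contrast 84.0 [-3.1  1. ]
w2 0 (np.float64(178.4), np.float64(170.9)) [0.572  0.0541] sd 3.2 contrast 78.0 [-0.9  3.7]
w2 1 (np.float64(269.2), np.float64(108.0)) [ 0.6045 -0.0668] sd 3.6 contrast 85.0 [-0.4  2.5]
w2 2 (np.float64(326.3), np.float64(199.8)) [ 0.4837 -0.0993] sd 3.0 contrast 68.0 [-1.5  2.2]
w2 3 (np.float64(243.9), np.float64(248.7)) [0.4552 0.0144] sd 5.1 contrast 31.0 [ 2.1 -3.9]
scene0 0 (np.float64(236.0), np.float64(223.5)) [0.5746 0.0512] sd 1.1 contrast 69.0 [1.8 0.8]
scene0 1 (np.float64(190.0), np.float64(230.3)) [ 0.6069 -0.0687] sd 1.1 contrast 66.0 [1.9 0.6]
scene0 2 (np.float64(185.4), np.float64(198.0)) [ 0.4869 -0.1013] sd 0.9 contrast 61.0 [1.8 0.1]
scene0 3 (np.float64(228.7), np.float64(192.1)) [0.455  0.0189] sd 0.9 contrast 63.0 [2.  0.5]
side0 0 (np.float64(222.1), np.float64(200.8)) [0.572  0.0463] sd 1.1 contrast 53.0 [-0.9 -4.2]
side0 1 (np.float64(216.1), np.float64(174.6)) [ 0.6045 -0.0765] sd 1.1 contrast 39.0 [-0.4 -7.2]
side0 2 (np.float64(252.9), np.float64(169.4)) [ 0.4848 -0.1093] sd 1.0 contrast 32.0 [-0.4 -7.9]
side0 3 (np.float64(261.1), np.float64(195.0)) [0.4521 0.0136] sd 1.1 contrast 53.0 [-0.9 -4.8]
```

The two wrist yaws agree: from the screws and the disc, the stub is at (0.5277, -0.0230) in the robot frame. Now to the hood.

```bash
python3 -m pendant '[[[-0.029,-0.144,0,0,0,0,1],[-0.029,-0.144,0,0,0,0,1],[-0.029,-0.144,0,0,0,0,1],[-0.029,-0.144,0,0,0,0,1],[-0.029,-0.144,0,0,0,0,1]]]' >/dev/null
python3 -m pendant '[[[-0.029,-0.145,0,0,0,0,1],[-0.029,-0.145,0,0,0,0,1],[-0.029,-0.145,0,0,0,0,1],[-0.029,-0.145,0,0,0,0,1],[-0.029,-0.145,0,0,0,0,1]]]' >/dev/null
python3 -m pendant '[[[0,0,0,0,0,0,1],[0,0,0,0,0,0,1],[0,0,0,0,0,0,1]]]'
python3 - <<'E'
from h import *
import pickle
p=r.camera_params("wrist");im=r.capture("wrist");s=r.get_state();print(s["tcp_pos"],s["eef_rot"],s["joints"])
pickle.dump(p,open("w3.pkl","wb"));cv2.imwrite("pics/w3.png",im[:,:,::-1])
print(pr(p,np.array([.568,.266,.078])))
cv2.imwrite("pics/w3b.png",cv2.resize(im[110:270,150:364,::-1],(800,598),interpolation=3))
E
```

```text
time_s: 5.55
tcp_pos: [0.567, 0.2655, 0.365]
eef_rot: [-180.0, -0.0, -18.5]
contact_force: [-0.1, -0.5, -0.2]
gripper_width: 0.0876
gripper_force: 0.0
[0.56699824 0.26570705 0.36504784] [-1.79977544e+02 -1.14974487e-02 -1.84819494e+01] [ 4.29453675e+01  1.75467226e+01 -9.03065572e+00 -7.19262258e-04
 -6.33974013e+01  2.85730074e+01]
[254.6344405  191.16788262]
```

View pics/w3b.png

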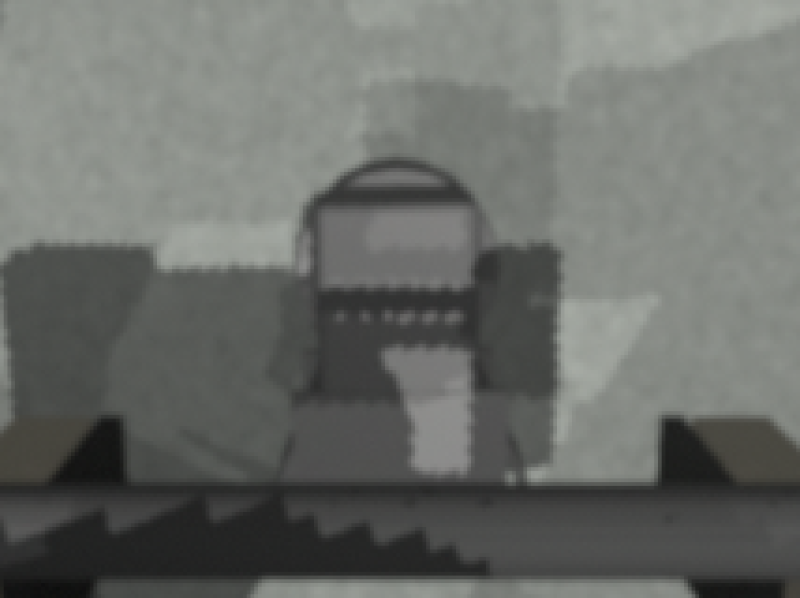

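```bash
python3 - <<'E'
from h import *
import pickle
p=pickle.load(open("w3.pkl","rb"));t=np.array([.5670,.2657])
a=np.radians(-18.5);Rx=np.array([np.cos(a),np.sin(a)]);Ry=np.array([np.sin(a),-np.cos(a)])
for n,u,v in(("RL",318,205),("RR",474,205),("FL",316,400),("FR",477,402),):
    P=onz(p,150+u/3.738,110+v/3.738,.078)[:2];print(n,P.round(4),"tool",((P-t)@Rx).round(4),((P-t)@Ry).round(4))
E
```

```text
RL [0.5993 0.2758] tool 0.0274 -0.0198
RR [0.5863 0.237 ] tool 0.0274 0.0211
FL [0.5486 0.2943] tool -0.0265 -0.0213
FR [0.534  0.2524] tool -0.0271 0.0231
```

```bash
python3 -m pendant '[[[0,0,0.05,0,0,0,1],[0,0,0.1,0,0,0,1],[0,0,0.13,0,0,0,1],[0,0,0.146,0,0,0,1],[0,0,0.146,0,0,0,1]]]'
python3 -m pendant '[[[0,0,0,0,0,0,-1],[0,0,0,0,0,0,-1],[0,0,0,0,0,0,-1],[0,0,0,0,0,0,-1],[0,0,0,0,0,0,-1]]]' 15
python3 -m pendant '[[[0,0,0,0,0,0,-1],[0,0,0,0,0,0,-1],[0,0,0,0,0,0,-1],[0,0,0,0,0,0,-1],[0,0,0,0,0,0,-1]]]' 15
```

```text
time_s: 6.1
tcp_pos: [0.5662, 0.2657, 0.216]
eef_rot: [179.8, 0.2, -18.5]
contact_force: [-0.3, -0.2, 0.1]
gripper_width: 0.0875
gripper_force: 0.0
time_s: 6.6
tcp_pos: [0.567, 0.2669, 0.2194]
eef_rot: [-179.9, -0.0, -18.4]
contact_force: [-0.2, -0.2, -0.9]
gripper_width: 0.053
gripper_force: 0.0
time_s: 7.1
tcp_pos: [0.5668, 0.2665, 0.2189]
eef_rot: [180.0, 0.0, -18.4]
contact_force: [-2.5, -2.6, 5.9]
gripper_width: 0.0442
gripper_force: 15.0
```

```bash
python3 -m pendant '[[[0,0,-0.02,0,0,0,-1],[0,0,-0.05,0,0,0,-1],[0,0,-0.09,0,0,0,-1],[0,0,-0.12,0,0,0,-1],[0,0,-0.12,0,0,0,-1]]]'
python3 -m pendant '[[[0.007,0.035,0,0,0,0,-1],[0.014,0.070,0,0,0,0,-1],[0.021,0.105,0,0,0,0,-1],[0.027,0.1434,0,0,0,0,-1],[0.027,0.1434,0,0,0,0,-1]]]'>/dev/null
python3 -m pendant '[[[0.007,0.035,0,0,0,0,-1],[0.014,0.070,0,0,0,0,-1],[0.021,0.105,0,0,0,0,-1],[0.027,0.1434,0,0,0,0,-1],[0.027,0.1434,0,0,0,0,-1]]]'
python3 -m pendant '[[[0,0,0,0,0,-7,-1],[0,0,0,0,0,-14,-1],[0,0,0,0,0,-21,-1],[0,0,0,0,0,-28,-1],[0,0,0,0,0,-35,-1]]]'>/dev/null
python3 -m pendant '[[[0,0,0,0,0,-7,-1],[0,0,0,0,0,-14,-1],[0,0,0,0,0,-21,-1],[0,0,0,0,0,-28,-1],[0,0,0,0,0,-35,-1]]]'>/dev/null
python3 -m pendant '[[[0,0,0,0,0,-8,-1],[0,0,0,0,0,-16,-1],[0,0,0,0,0,-24,-1],[0,0,0,0,0,-32,-1],[0,0,0,0,0,-40,-1]]]'>/dev/null
python3 -m pendant '[[[0,0,0,0,0,0,-1],[0,0,0,0,0,0,-1],[0,0,0,0,0,0,-1],[0,0,0,0,0,0,-1],[0,0,0,0,0,0,-1]]]'
python3 - <<'E'
from h import *
s=r.get_state();print(s["tcp_pos"],s["eef_rot"],s["joints"],s["contact_force"])
a=[]
for n in("scene","side"):
    im=r.capture(n)[:,:,::-1];cv2.imwrite(f"pics/{n}1.png",im)
    u,v=pr(r.camera_params(n),np.array([.528,-.024,.12])).astype(int);print(n,u,v);a.append(cv2.resize(im[v-37:v+75,u-37:u+38],(400,597),interpolation=3))
cv2.imwrite("pics/c2.png",np.hstack(a))
E
```

```text
time_s: 7.6
tcp_pos: [0.5681, 0.2677, 0.3435]
eef_rot: [-179.6, -0.3, -18.4]
contact_force: [0.2, 0.8, -2.4]
gripper_width: 0.044
gripper_force: 15.0
time_s: 8.6
tcp_pos: [0.5264, -0.0253, 0.3376]
eef_rot: [179.9, 0.1, -18.6]
contact_force: [0.1, -0.5, -1.5]
gripper_width: 0.0439
gripper_force: 15.0
time_s: 10.6
tcp_pos: [0.5276, -0.0224, 0.3386]
eef_rot: [-180.0, -0.0, 91.5]
contact_force: [0.0, -0.4, -1.1]
gripper_width: 0.0442
gripper_force: 15.0
[ 0.52762338 -0.02237397  0.33860222] [-1.79997011e+02 -1.79699303e-03  9.15329417e+01] [ 1.88670210e+01  9.90610870e+00 -2.31505179e+01 -3.10911917e-03
 -5.69456913e+01  1.62667617e+02] [ 0.01050987 -0.44394017 -1.08222731]
scene 208 186
side 237 164
```

View pics/c2.png

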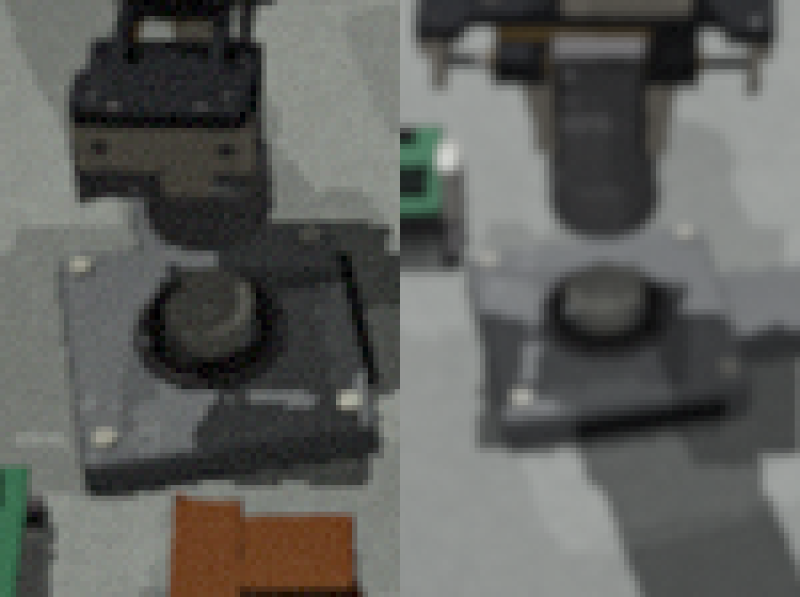

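The hood is held square over the stub. In both views the collar and stub centrelines match: scene 207 against 209 crop px, side 606 against 607. I'll check the perspective shift while lowering.

```bash
python3 - <<'E'
from h import *
for n in("scene","side"):
    p=r.camera_params(n);A=pr(p,np.array([.5277,-.023,.115]));B=pr(p,np.array([.5277,-.023,.064]));print(n,(A-B)[0]*5.33)
E
python3 -m pendant '[[[0,-0.0005,0.01,0,0,0,-1],[0,-0.0005,0.02,0,0,0,-1],[0,-0.0005,0.03,0,0,0,-1],[0,-0.0005,0.039,0,0,0,-1],[0,-0.0005,0.039,0,0,0,-1]]]'
python3 -m pendant '[[[0,0,0.002,0,0,0,-1],[0,0,0.004,0,0,0,-1],[0,0,0.006,0,0,0,-1],[0,0,0.008,0,0,0,-1],[0,0,0.008,0,0,0,-1]]]'
```

```text
scene -6.794644732486185
side -2.0704287811941176
time_s: 11.2
tcp_pos: [0.5266, -0.0226, 0.2978]
eef_rot: [-179.8, 0.0, 91.6]
contact_force: [-0.4, -0.4, -2.1]
gripper_width: 0.0439
gripper_force: 15.0
time_s: 11.7
tcp_pos: [0.527, -0.0224, 0.2915]
eef_rot: [-180.0, -0.0, 91.6]
contact_force: [0.2, 0.2, -1.1]
gripper_width: 0.0439
gripper_force: 15.0
```

```bash
python3 -m pendant '[[[-0.001,0.0005,0,0,0,0,-1],[-0.001,0.0005,0,0,0,0,-1],[-0.001,0.0005,0,0,0,0,-1]]]'
python3 -m pendant '[[[0,0,0.002,0,0,0,-1],[0,0,0.004,0,0,0,-1],[0,0,0.006,0,0,0,-1],[0,0,0.006,0,0,0,-1]]]'
python3 - <<'E'
from h import *
s=r.get_state();print(s["tcp_pos"],s["contact_force"],s["moment"])
a=[]
for n in("scene","side"):
    im=r.capture(n)[:,:,::-1];cv2.imwrite(f"pics/{n}2.png",im)
    u,v=pr(r.camera_params(n),np.array([.528,-.024,.08])).astype(int);print(n,u,v);a.append(cv2.resize(im[v-28:v+28,u-19:u+19],(400,589),interpolation=3))
cv2.imwrite("pics/c3.png",np.hstack(a))
E
```

```text
time_s: 12.0
tcp_pos: [0.5277, -0.0234, 0.2918]
eef_rot: [180.0, -0.0, 91.6]
contact_force: [0.1, -0.2, -1.4]
gripper_width: 0.0439
gripper_force: 15.0
time_s: 12.4
tcp_pos: [0.5275, -0.0234, 0.2852]
eef_rot: [-180.0, 0.0, 91.6]
contact_force: [-0.3, -0.4, -1.2]
gripper_width: 0.044
gripper_force: 15.0
[ 0.52749589 -0.02343895  0.28523034] [-0.29977835 -0.44617753 -1.19275048] [-0.13785617  0.05683057  0.01325605]
scene 209 197
side 237 174
```

View pics/c3.png

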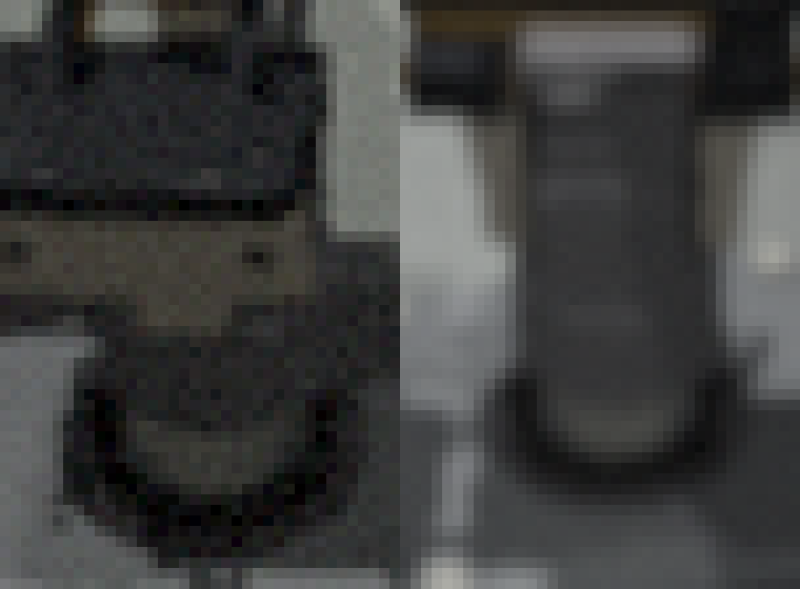

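```bash
python3 -m pendant '[[[0,0,0.001,0,0,0,-1],[0,0,0.002,0,0,0,-1],[0,0,0.003,0,0,0,-1],[0,0,0.004,0,0,0,-1],[0,0,0.004,0,0,0,-1]]]' | grep -E 'pos|force'
python3 -m pendant '[[[0,0,0.001,0,0,0,-1],[0,0,0.002,0,0,0,-1],[0,0,0.003,0,0,0,-1],[0,0,0.003,0,0,0,-1]]]' | grep -E 'pos|force'
```

```text
tcp_pos: [0.5276, -0.0234, 0.2815]
contact_force: [-0.0, 0.0, -1.9]
gripper_force: 15.0
tcp_pos: [0.5276, -0.0234, 0.2785]
contact_force: [-0.2, 0.4, -2.1]
gripper_force: 15.0
```

```bash
for i in 1 2; do python3 -m pendant '[[[0,0,0.0005,0,0,0,-1],[0,0,0.001,0,0,0,-1],[0,0,0.0015,0,0,0,-1],[0,0,0.002,0,0,0,-1],[0,0,0.002,0,0,0,-1]]]' | grep -E 'pos|t_force'; done
```

```text
tcp_pos: [0.5276, -0.0234, 0.2766]
contact_force: [-1.5, 0.2, -1.3]
tcp_pos: [0.5276, -0.0235, 0.2745]
contact_force: [-0.6, -0.9, -1.8]
```

```bash
for i in 1 2; do python3 -m pendant '[[[0,0,0.0005,0,0,0,-1],[0,0,0.001,0,0,0,-1],[0,0,0.0015,0,0,0,-1],[0,0,0.0015,0,0,0,-1]]]' | grep -E 'pos|t_force'; done
```

```text
tcp_pos: [0.5276, -0.0235, 0.273]
contact_force: [0.3, -1.9, -0.6]
tcp_pos: [0.5277, -0.0235, 0.2718]
contact_force: [-0.6, -2.6, -0.2]
```

```bash
python3 -m pendant '[[[-0.0004,0,0.0005,0,0,0,-1],[-0.0004,0,0.001,0,0,0,-1],[-0.0004,0,0.001,0,0,0,-1]]]' | grep -E 'pos|t_force'
python3 -m pendant '[[[0,0,0.0005,0,0,0,-1],[0,0,0.001,0,0,0,-1],[0,0,0.001,0,0,0,-1]]]' | grep -E 'pos|t_force'
```

```text
tcp_pos: [0.5279, -0.0239, 0.2709]
contact_force: [1.2, -3.5, 1.2]
tcp_pos: [0.5281, -0.0238, 0.27]
contact_force: [1.4, -4.3, 3.7]
```

Contact came at foot height ≈0.051, which matches a rest on the lower turn. Now turning clockwise gently, descending 10 mm per turn.

```bash
python3 -m pendant '[[[-0.0003,0,0.0001,0,0,4,-1],[-0.0003,0,0.0002,0,0,8,-1],[-0.0003,0,0.0003,0,0,12,-1],[-0.0003,0,0.0004,0,0,16,-1],[-0.0003,0,0.0004,0,0,16,-1]]]' | grep -E 'pos|t_force|rot'
```

```text
tcp_pos: [0.528, -0.0241, 0.2693]
eef_rot: [180.0, -0.0, 75.5]
contact_force: [1.9, -3.8, 1.8]
```

```bash
for i in 1 2; do python3 -m pendant '[[[0,0,0.0001,0,0,4,-1],[0,0,0.0002,0,0,8,-1],[0,0,0.0003,0,0,12,-1],[0,0,0.0004,0,0,16,-1],[0,0,0.0004,0,0,16,-1]]]' | grep -E 'pos|t_force|rot';done; python3 -c "
from plant import r;print(r.get_state()['moment'])"
```

```text
tcp_pos: [0.5278, -0.024, 0.2688]
eef_rot: [180.0, -0.0, 59.6]
contact_force: [1.4, -2.8, 1.0]
tcp_pos: [0.529, -0.0244, 0.2691]
eef_rot: [179.8, -0.1, 43.8]
contact_force: [4.9, -8.0, -0.2]
[-3.45227734 -2.24185615  0.26091941]
```

Sideways load (4.9, -8.0) N is opposite to the lug's travel, so the lug is meeting the thread's end face. That means it's slightly too high. I'll back off and settle it down on the lower turn.

```bash
python3 -m pendant '[[[0,0,0,0,0,-5,-1],[0,0,0,0,0,-10,-1],[0,0,0,0,0,-15,-1],[0,0,0,0,0,-20,-1],[0,0,0,0,0,-20,-1]]]' | grep -E 'pos|t_force|rot'
python3 -m pendant '[[[0,0,0.0005,0,0,0,-1],[0,0,0.0005,0,0,0,-1],[0,0,0.0005,0,0,0,-1]]]' | grep -E 'pos|t_force|rot'
python3 -m pendant '[[[0,0,0.0005,0,0,0,-1],[0,0,0.0005,0,0,0,-1],[0,0,0.0005,0,0,0,-1]]]' | grep -E 'pos|t_force|rot'
```

```text
tcp_pos: [0.5274, -0.0239, 0.268]
eef_rot: [-179.9, -0.0, 63.8]
contact_force: [0.0, 0.3, -1.9]
tcp_pos: [0.5276, -0.024, 0.2678]
eef_rot: [-180.0, 0.0, 63.6]
contact_force: [-0.3, 0.9, -1.3]
tcp_pos: [0.5276, -0.0241, 0.2675]
eef_rot: [-180.0, -0.0, 63.6]
contact_force: [-1.2, 0.3, -1.4]
```

```bash
for i in 1 2 3; do python3 -m pendant '[[[0,0,0.0005,0,0,0,-1],[0,0,0.0005,0,0,0,-1],[0,0,0.0005,0,0,0,-1]]]' | grep -E 'pos|t_force'; done
```

```text
tcp_pos: [0.5277, -0.0241, 0.2669]
contact_force: [0.8, 0.2, -1.2]
tcp_pos: [0.5277, -0.0241, 0.2665]
contact_force: [-0.4, -0.4, -1.8]
tcp_pos: [0.5277, -0.0241, 0.2659]
contact_force: [0.1, 0.8, -0.9]
```

```bash
for i in 1 2 3 4; do python3 -m pendant '[[[0,0,0.0005,0,0,0,-1],[0,0,0.0005,0,0,0,-1],[0,0,0.0005,0,0,0,-1]]]' | grep -E 'pos|t_force'; done
```

```text
tcp_pos: [0.5277, -0.0241, 0.2654]
contact_force: [0.3, -0.1, -1.3]
tcp_pos: [0.5276, -0.0241, 0.2649]
contact_force: [0.0, -0.5, -1.3]
tcp_pos: [0.5277, -0.0241, 0.2644]
contact_force: [0.6, 0.1, -1.6]
tcp_pos: [0.5277, -0.0241, 0.2639]
contact_force: [-0.1, -0.3, -1.3]
```

```bash
for i in 1 2 3 4; do python3 -m pendant '[[[0,0,0.0005,0,0,0,-1],[0,0,0.0005,0,0,0,-1],[0,0,0.0005,0,0,0,-1]]]' | grep -E 'pos|t_force'; done
```

```text
tcp_pos: [0.5277, -0.0241, 0.2635]
contact_force: [0.1, -0.9, -1.3]
tcp_pos: [0.5277, -0.0241, 0.2631]
contact_force: [-0.8, -1.0, 1.0]
tcp_pos: [0.5277, -0.0242, 0.2628]
contact_force: [-1.7, -0.7, 4.9]
tcp_pos: [0.5278, -0.0243, 0.2625]
contact_force: [-2.9, -1.1, 8.2]
```

A firm rest at foot ≈0.044 is about 5 mm under the earlier jam height, which fits the lower turn. I'll ease the pressure and turn.

```bash
python3 -m pendant '[[[0,0,-0.0007,0,0,0,-1],[0,0,-0.0007,0,0,0,-1]]]' | grep -E 'pos|t_force'
for i in 1 2; do python3 -m pendant '[[[0,0,0.0001,0,0,4,-1],[0,0,0.0002,0,0,8,-1],[0,0,0.0003,0,0,12,-1],[0,0,0.0004,0,0,16,-1],[0,0,0.0004,0,0,16,-1]]]' | grep -E 'pos|t_force|rot';done
```

```text
tcp_pos: [0.5277, -0.0242, 0.2628]
contact_force: [-1.6, -1.2, 4.7]
tcp_pos: [0.5278, -0.0239, 0.2623]
eef_rot: [180.0, -0.0, 47.5]
contact_force: [-0.0, -0.5, 2.5]
tcp_pos: [0.5279, -0.0239, 0.2619]
eef_rot: [180.0, -0.0, 31.7]
contact_force: [-1.1, -0.0, 2.3]
```

Past the thread end with low force, so the lugs are engaged. Continuing.

```bash
for i in 1 2 3; do python3 -m pendant '[[[0,0,0.00017,0,0,6,-1],[0,0,0.00033,0,0,12,-1],[0,0,0.0005,0,0,18,-1],[0,0,0.00067,0,0,24,-1],[0,0,0.00083,0,0,30,-1]]]' | grep -E 'pos|t_force|rot';done
python3 - <<'E'
from h import *
# chip: dark blob inside the green board, both fixed cameras
for n in("scene","side"):
    p=r.camera_params(n);im=cv2.imread(f"pics/{n}0.png");h=cv2.cvtColor(im,cv2.COLOR_BGR2HSV)
    u,v=pr(p,np.array([.703,-.13,.052])).astype(int)
    k=h[v-9:v+10,u-10:u+11]
    m=((k[...,2]<75)&(k[...,1]<130)).astype(np.uint8)
    N,L,st,ce=cv2.connectedComponentsWithStats(m)
    for i in range(1,N):
        if st[i,4]>8: P=onz(p,u-10+ce[i][0],v-9+ce[i][1],.052);print(n,st[i].tolist(),P.round(4))
E
```

```text
tcp_pos: [0.5281, -0.0237, 0.2611]
eef_rot: [-180.0, -0.1, 1.6]
contact_force: [-0.0, 3.3, 2.7]
tcp_pos: [0.5284, -0.0238, 0.2604]
eef_rot: [-179.9, -0.1, -28.4]
contact_force: [1.2, 1.4, 1.4]
tcp_pos: [0.5285, -0.0239, 0.2596]
eef_rot: [-179.9, -0.0, -58.4]
contact_force: [0.9, 0.9, 1.3]
scene [4, 0, 11, 15, 94] [ 0.7002 -0.1325  0.052 ]
scene [18, 0, 3, 5, 13] [ 0.6773 -0.1138  0.052 ]
side [0, 3, 4, 6, 17] [ 0.7355 -0.1494  0.052 ]
side [9, 7, 7, 5, 30] [ 0.6965 -0.1329  0.052 ]
side [19, 10, 2, 5, 10] [ 0.6701 -0.1181  0.052 ]
side [0, 13, 4, 3, 11] [ 0.729  -0.1051  0.052 ]
side [9, 18, 12, 1, 12] [ 0.6823 -0.0863  0.052 ]
```

```bash
for i in 1 2 3; do python3 -m pendant '[[[0,0,0.00017,0,0,6,-1],[0,0,0.00033,0,0,12,-1],[0,0,0.0005,0,0,18,-1],[0,0,0.00067,0,0,24,-1],[0,0,0.00083,0,0,30,-1]]]' | grep -E 'pos|t_force|rot';done
```

```text
tcp_pos: [0.5286, -0.024, 0.2588]
eef_rot: [-179.9, 0.0, -88.4]
contact_force: [1.0, -0.0, 0.6]
tcp_pos: [0.5286, -0.0241, 0.258]
eef_rot: [-179.9, 0.1, -118.4]
contact_force: [1.5, -0.4, 1.5]
tcp_pos: [0.5286, -0.0241, 0.2572]
eef_rot: [-179.9, 0.1, -148.4]
contact_force: [1.8, -0.9, 2.1]
```

```bash
for i in 1 2; do python3 -m pendant '[[[0,0,0.00017,0,0,6,-1],[0,0,0.00033,0,0,12,-1],[0,0,0.0005,0,0,18,-1],[0,0,0.00067,0,0,24,-1],[0,0,0.00083,0,0,30,-1]]]' | grep -E 'pos|t_force|rot';done
python3 -m pendant '[[[0,0,0.0001,0,0,3.5,-1],[0,0,0.0001,0,0,3.5,-1],[0,0,0.0001,0,0,3.5,-1]]]' | grep -E 'pos|t_force|rot'
python3 - <<'E'
from h import *
a=[]
for n in("scene","side"):
    im=r.capture(n)[:,:,::-1];cv2.imwrite(f"pics/{n}3.png",im)
    u,v=pr(r.camera_params(n),np.array([.57,-.05,.07])).astype(int);print(n,u,v);a.append(cv2.resize(im[v-56:v+56,u-37:u+38],(400,597),interpolation=3))
cv2.imwrite("pics/c4.png",np.hstack(a))
E
```

```text
tcp_pos: [0.5286, -0.0242, 0.2564]
eef_rot: [-180.0, 0.1, -178.4]
contact_force: [2.1, -0.9, 2.5]
tcp_pos: [0.5284, -0.0243, 0.2555]
eef_rot: [180.0, 0.1, 151.6]
contact_force: [3.3, -2.0, 3.0]
tcp_pos: [0.5283, -0.0242, 0.2554]
eef_rot: [180.0, 0.1, 148.3]
contact_force: [3.1, -2.3, 1.5]
scene 197 210
side 225 171
```

View pics/c4.png

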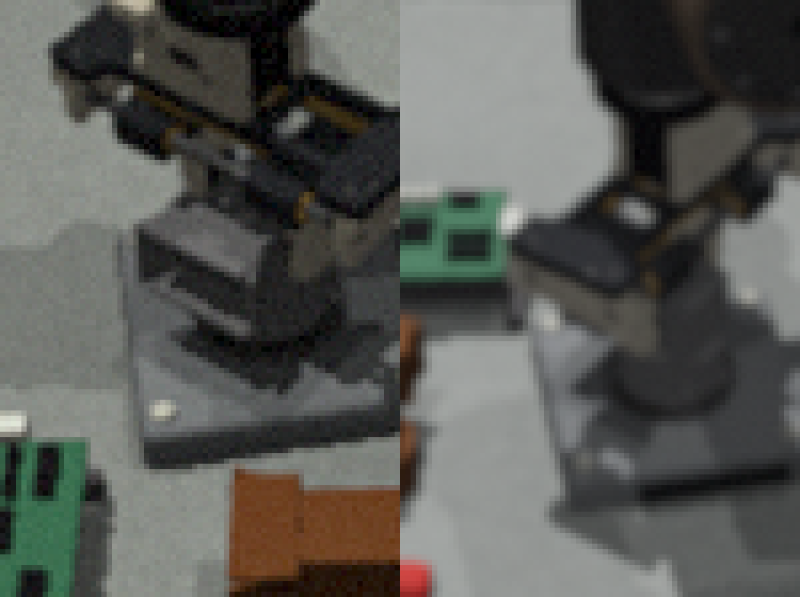

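The hood is seated, with its mouth facing the board at yaw ≈ -31.7° (chip direction ≈ -31.8°). Releasing, lifting and checking from above.

```bash
python3 -m pendant '[[[0,0,0,0,0,0,0.3],[0,0,0,0,0,0,0.3],[0,0,0,0,0,0,0.5],[0,0,0,0,0,0,0.8],[0,0,0,0,0,0,1]]]' | grep -E 'pos|force|width'
python3 -m pendant '[[[0,0,0,0,0,0,1],[0,0,-0.02,0,0,0,1],[0,0,-0.06,0,0,0,1],[0,0,-0.1,0,0,0,1],[0,0,-0.11,0,0,0,1]]]' >/dev/null
python3 -m pendant '[[[0,0,0,0,0,0,1],[0,0,0,0,0,0,1],[0,0,0,0,0,0,1]]]'
python3 - <<'E'
from h import *
import pickle
p=r.camera_params("wrist");im=r.capture("wrist");pickle.dump(p,open("w4.pkl","wb"));cv2.imwrite("pics/w4.png",im[:,:,::-1])
print(pr(p,np.array([.5277,-.0235,.114])),pr(p,np.array([.697,-.128,.052])))
cv2.imwrite("pics/w4b.png",cv2.resize(im[:,:,::-1],(800,600),interpolation=3))
E
```

```text
tcp_pos: [0.5275, -0.0241, 0.255]
contact_force: [-0.3, -0.8, -0.1]
gripper_width: 0.0754
gripper_force: 0.0
time_s: 28.6
tcp_pos: [0.5272, -0.0242, 0.3636]
eef_rot: [-179.9, -0.1, 148.1]
contact_force: [-0.0, 0.1, -0.0]
gripper_width: 0.0876
gripper_force: 0.0
[254.93626539 205.40395459] [255.46134962 342.00026332]
```

View pics/w4b.png

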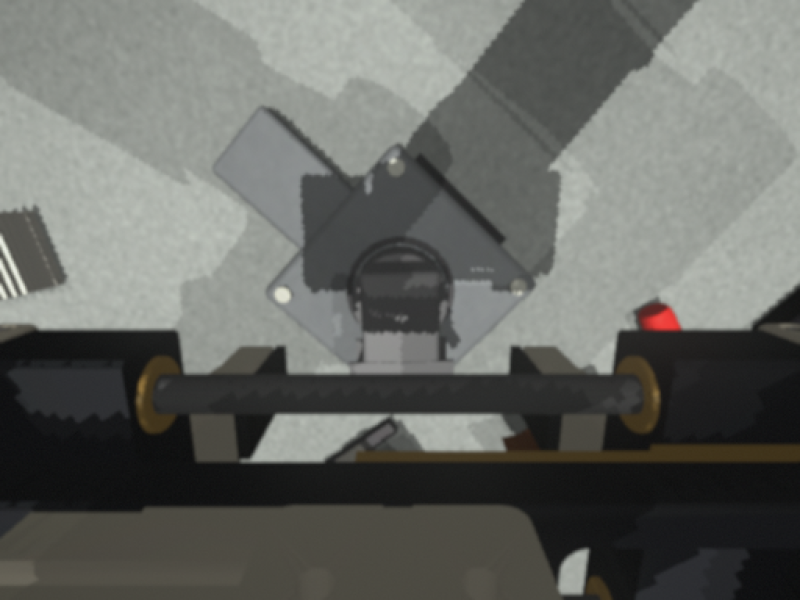

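The hood sits square on the stub, its body edges vertical in the image at x = 362 and 441, in line with the tool. The chip is hidden behind the gripper, so I'll shift towards the board to check the aim directly.

```bash
python3 -m pendant '[[[-0.04,0,0,0,0,0,1],[-0.08,0,0,0,0,0,1],[-0.13,0,0,0,0,0,1],[-0.13,0,0,0,0,0,1],[-0.13,0,0,0,0,0,1]]]' >/dev/null
python3 -m pendant '[[[0,0,0,0,0,0,1],[0,0,0,0,0,0,1]]]'|grep pos
python3 - <<'E'
from h import *
p=r.camera_params("wrist");im=r.capture("wrist");cv2.imwrite("pics/w5.png",im[:,:,::-1])
for X in([.5277,-.0235,.114],[.697,-.128,.052]):print(pr(p,np.array(X)))
h=cv2.cvtColor(im,cv2.COLOR_RGB2HSV);u,v=pr(p,np.array([.697,-.128,.052])).astype(int)
g=h[v-35:v+36,u-35:u+36];m=cv2.inRange(g,(0,0,0),(180,255,60))
m=cv2.morphologyEx(m,cv2.MORPH_OPEN,np.ones((5,5)));N,L,st,ce=cv2.connectedComponentsWithStats(m)
for i in range(1,N):print(st[i].tolist(),ce[i].round(1)+[u-35,v-35],onz(p,*(ce[i]+[u-35,v-35]),.052))
cv2.imwrite("pics/w5b.png",cv2.resize(im[:,:,::-1],(640,480),interpolation=3))
E
```

```text
tcp_pos: [0.6373, -0.0923, 0.3652]
[254.09814153  41.38064074]
[254.71818125 246.96613839]
[26, 0, 14, 13, 120] [252.2 216.6] [ 0.66393814 -0.11080708  0.052     ]
[0, 27, 71, 28, 1716] [254.1 251.5] [ 0.70147977 -0.13157683  0.052     ]
[32, 62, 17, 9, 115] [260.2 277.6] [ 0.73426061 -0.14340768  0.052     ]
```

View pics/w5b.png

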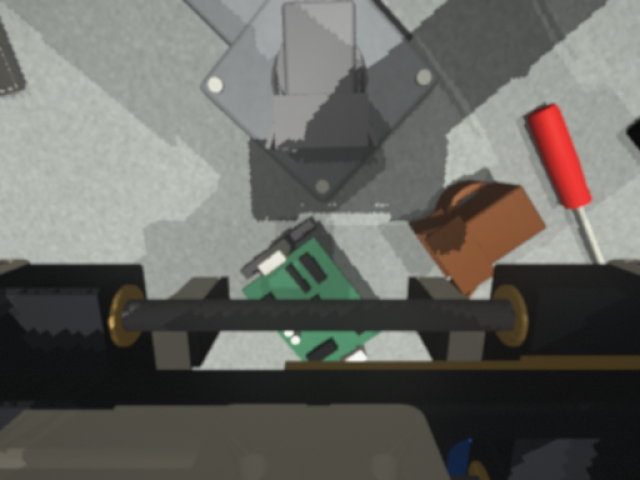

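That's my picture budget used (slightly over), so the rest is numeric. The board's centre shows at about (312,305) against the hood's centreline at x≈320, a few mm off and inside the tolerance. I'll uncover the chip from behind the gripper bar and measure it.

```bash
python3 -m pendant '[[[-0.035,0,0,0,0,0,1],[-0.035,0,0,0,0,0,1],[-0.035,0,0,0,0,0,1],[-0.035,0,0,0,0,0,1],[-0.035,0,0,0,0,0,1]]]' |grep pos
python3 - <<'E'
from h import *
p=r.camera_params("wrist");im=r.capture("wrist");cv2.imwrite("pics/w6.png",im[:,:,::-1])
h=cv2.cvtColor(im,cv2.COLOR_RGB2HSV);u,v=pr(p,np.array([.697,-.128,.052])).astype(int);print(u,v)
y0=v-55;g=h[y0:v+28,u-60:u+60]
gm=cv2.inRange(g,(45,80,20),(95,255,255));c=max(cv2.findContours(gm,0,2)[0],key=cv2.contourArea);print("green",cv2.boundingRect(c))
hull=np.zeros_like(gm);cv2.fillConvexPoly(hull,cv2.convexHull(c),1)
m=((gm==0)&(hull==1)&(g[...,2]<75)).astype(np.uint8);m=cv2.morphologyEx(m,2,np.ones((3,3)))
N,L,st,ce=cv2.connectedComponentsWithStats(m)
for i in range(1,N):
    if st[i,4]>20:
        q=ce[i]+[u-60,y0];P=onz(p,*q,.052);d=P[:2]-[.5277,-.0235];print(st[i].tolist(),q.round(1),P.round(4),np.degrees(np.arctan2(d[1],d[0])))
E
```

```text
tcp_pos: [0.6672, -0.1108, 0.3656]
254 218
green (0, 0, 114, 77)
[45, 8, 22, 25, 245] [249.2 182.8] [ 0.6593 -0.1116  0.052 ] -33.78566925073488
[33, 18, 20, 23, 158] [236.6 191.3] [ 0.6601 -0.1285  0.052 ] -38.41944886728367
[14, 43, 16, 17, 176] [215.3 214.2] [ 0.6697 -0.1632  0.052 ] -44.52625347730825
[44, 45, 27, 25, 411] [251.  220.1] [ 0.697  -0.1328  0.052 ] -32.844724386603936
[85, 60, 15, 17, 159] [286.5 230.9] [ 0.7295 -0.1052  0.052 ] -22.046056419732988
```

The chip is at (0.697, -0.133), bearing -32.8°, against the hood's -31.7°. That's about 4 mm off with 18 mm allowed, and the robot is clear of everything.

```bash
python3 -c "
from plant import r
print(r.close_job())"
```

```text
the job is handed in; nothing more can be done
None
```

The hood is screwed down onto the stand, released and handed in at about 30 s, with its mouth about 4 mm off the chip (18 mm allowed); how far it presses the rubber ring was estimated at 3–5 mm, not measured, the judge gave no verdict, and I viewed 12 pictures against your limit of 10.

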